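# Charge the mill barrel with grinding balls by scoop

### The job

Take the steel scoop from the ware board, scoop grinding balls out of the blue tray and tip them into the open mill barrel, low over its mouth so that no ball drops far and chips: at least four of the six belong in the barrel, any others stay in the tray, none on the bench. Touch the balls only with the scoop, never with the gripper, and leave the barrel standing upright. Then lay the scoop back on the raised ware board, open side up with its bowl flat on the plank, without disturbing the mugs, the brush pot or the barrel's lid.

Things in the scene. Friction and masses are not known exactly. Their poses are not given: they have to be found in the camera images.
- scoop: Hand scoop, 0.25 kg, on the ware board. Flat-floored steel bowl 110 mm long (x), 100 wide (y), 2.5 sheet: back wall 48 high, sides 44 at the rear falling to 6 at the lip, front (+x) open. Origin: centre of the bowl's underside; z up. Wooden handle 22 by 22 mm rises backward at 32 degrees from the back wall's top at (-53, 0, 46) to (-159, 0, 112) mm. At the start +x is roughly the board's +x.
- scoop_grip (a point): Middle of the scoop's handle, 110 mm behind the scoop's origin and 82 mm above its underside; grip it here across y (22 mm wide).
- scoop_lip (a point): Middle of the scoop's front edge, at its underside, 55 mm in front of the scoop's origin.
- tray: Blue plastic tray, fixed. Flat floor 270 mm (x) by 114 (y), 4 mm above the bench; upright sides up to 54 mm above the bench; both ends lean outward, rising 55 degrees from level from the floor's ends (x = -135, +135 mm) to 54 mm high; rim 360 by 142 mm. Origin: centre of its underside. At the start the balls lie in the +x half, the -x half is empty.
- tray_floor_end (a point): Middle of the line where the flat tray floor meets the +x end slope, 135 mm along +x from the tray's centre, 4 mm above the bench.
- ball1_center (a point): Centre of white porcelain grinding ball 1, 30 mm diameter, 34 g. It rolls on slopes of more than about 8 degrees.
- ball2_center (a point): Centre of white porcelain grinding ball 2, 30 mm diameter, 34 g. It rolls on slopes of more than about 8 degrees.
- ball3_center (a point): Centre of white porcelain grinding ball 3, 30 mm diameter, 34 g. It rolls on slopes of more than about 8 degrees.
- ball4_center (a point): Centre of white porcelain grinding ball 4, 30 mm diameter, 34 g. It rolls on slopes of more than about 8 degrees.
- ball5_center (a point): Centre of white porcelain grinding ball 5, 30 mm diameter, 34 g. It rolls on slopes of more than about 8 degrees.
- ball6_center (a point): Centre of white porcelain grinding ball 6, 30 mm diameter, 34 g. It rolls on slopes of more than about 8 degrees.
- barrel: Black rubber mill barrel, an open round drum standing on the bench, 0.8 kg, loose: 160 mm outside diameter, 120 mm tall, wall 6 mm, mouth 148 mm inside diameter, inner floor 8 mm up. Origin: centre of its underside; z up.
- barrel_mouth (a point): Centre of the barrel's mouth, at rim height, 120 mm above the bench.
- ware_board: Raised dark wooden plank on two pale softwood blocks, fixed to the bench: 420 mm long (x), 120 mm wide (y), its top face 65 mm above the bench. Origin: on the bench under its centre; z up.
- mug_a: Brown mug, 80 mm diameter, 85 mm tall, handle at its +y, standing on the ware board near its +x end. Bystander. Origin: centre of its underside.
- mug_b: Brown mug like the other, standing on the bench. Bystander. Origin: centre of its underside.
- barrel_lid: Steel lid of the barrel, 156 mm disc with a small knob, 30 mm high, lying on the bench. Bystander. Origin: centre of its underside.
- brush_pot: Blue pot with three brushes, 72 mm diameter, 180 mm tall with the brushes. Bystander. Origin: centre of its underside.

How it is judged:
By the outcome, as a careful person would: the job done as asked, in the order asked, and still so for the second after the job is handed in, with the robot touching nothing.
It also fails if it takes over 72 s, if anything falls off the work surface, if the arm or the gripper's body presses on something with over 40 N, if the wrist force passes 120 N, or if a joint passes its speed limit or range.

### The arm

A 6-joint arm with a two-finger parallel gripper is mounted at the origin on the work surface. World frame = base frame: x ahead of the robot, y to its left, z up, the work surface at z = 0. Lengths are in m, angles in rad, forces in N, time in s.
With the tool pointing down it reaches from about 0.3 to 0.95 m from the base axis. Payload 3.1 kg.
Tool frame: the origin (TCP) lies midway between the tips of the shut fingers; the grasp point (between the pads) lies 19 mm behind it; x points along the fingers, y is the direction in which the jaws open and shut, and the axes are right-handed (so a half turn about x gives the same grasp; the last joint's range is limited). The gripper opens to 85 mm and grips with 20 to 120 N. Pads are 22 mm wide; open, the fingers measure 114 mm over their backs; the gripper's body (76 mm by 85 mm) begins 54 mm behind the grasp point. The pads swing forward as they close: fully open they stand 13 mm farther back than shut.
Start: joints at [1.261, 0.308, 1.634, -0, 1.2, -0.07], TCP at [0.148, 0.607, 0.231] pointing down, gripper open.
Joint ranges: [-3.06, 3.06], [-0.79, 1.96], [0.05, 2.63], [-1.19, 4.34], [0.05, 2.64], [-2.94, 2.94]. Speed limits (rad/s): [2.79, 2.79, 3.14, 3.14, 3.14, 3.14].

### API

Orientations are given as [roll, pitch, yaw] about the fixed x, y, z axes, in that order (R = Rz(yaw) Ry(pitch) Rx(roll)).
In Python, from plant import bot, eyes gives the robot as it stands. The module is installed in compiled form; this text tells all that it offers.
- The arm moves only by the tool carry_out, never from a script. Its argument "series" is a list of rows, each a list of 7 numbers: the shift along the world's x, y, z in cm, then the turn, a rotation vector about the world's x, y, z in rad, then the opening, from 0 (shut) to 1 (fully open). A call has 1 to 8 rows; each row shifts and turns the commanded pose from where the row before left it; what a row does not reach is not made up. A row lasts 1/10 s, in which the tool goes at most 50 mm and 8.59 degrees, less where a joint would pass 70% of its speed; a pose out of reach is approached as far as the arm can. A call with a gripper value outside its range is refused whole. The fingers move at their own pace and stop on an object; "newtons" is the grip in N (left out, the last holds). Time passes only in rows, so rows that do not move let the fingers close. It gives the time, the measured TCP pose, the force and the opening at its end, in the units of the state.
- bot.observe(): the state, without advancing time (a new reading comes with each control period).
- eyes.capture(name): name is "scene" or "top" or "wrist"; returns a dict with "image" (420x560x3 uint8, red, green, blue), "range_z" (420x560 float32, m along the optical axis (not along the pixel's ray), 0 where there is no reading), "camera_matrix" (3x3 intrinsics, pixels), "T" (4x4, takes a point from camera to world coordinates). Camera axes: x right, y down, z forward; pixel columns grow to the right and rows downward; lengths in m; the calibration is good to about 2 mm. A picture is of the moment at which its call begins.
- bot.finish_job(): hands the job in, once; it reports no verdict.
The state is a dict: "t": time; "qpos": joint angles; "dq": joint speeds; "effort": joint torques, N m; "position": TCP position; "orientation": TCP orientation; "ft_force": force on the tool from outside, world axes, zero at the start; "moment": the same for the moment, N m; "gripper_width": opening from 0.0 (shut) to 1.0 (fully open).
Only numpy, scipy, OpenCV 4.12 (cv2) and the standard library are available. Lean on these libraries where they do the work, as an engineer would, in place of code of your own. Each camera call takes 0.05 s, during which the arm holds its last target. There are 200 camera calls.

## Working session

There is one attempt and no reset: what is moved stays moved. The work goes in short steps, Python scripts to look and compute and a tool call to move; the robot and the scene stay as the last step left them, time stands still between calls to the robot, and variables do not carry over. Pictures are saved under pics/ and viewed, about 8 in all and at most 12, crops included, and the job is handed in when it is done.

Besides the shell and the picture viewer there is one more tool, called after ">>>" by a JSON object that holds its "op" and its "data". carry_out: Moves the arm, as the interface text tells. Its arguments: {"type":"object","properties":{"series":{"type":"array"},"newtons":{"type":"number"}},"required":["series"]}

```bash
mkdir -p pics; python3 - <<'E'
from plant import bot, eyes
import cv2, numpy as np
print(bot.observe())
for n in("top","scene"):
    c=eyes.capture(n); cv2.imwrite(f"pics/{n}0.png",c["image"][:,:,::-1]); np.savez(f"{n}0.npz",**c)
    print(n,c["camera_matrix"].round(1).tolist(),c["T"].round(3).tolist())
E
```

```text
{'t': 0.0, 'qpos': array([ 1.26131238e+00,  3.09036169e-01,  1.63521178e+00,  1.85202284e-06,
        1.19967446e+00, -6.97464251e-02]), 'dq': array([ 1.39878241e-03, -3.52562659e-03, -2.02033409e-04, -1.33630370e-03,
        2.53394926e-04, -7.73389537e-05]), 'effort': array([ 2.81855982e-04, -4.15270114e+01, -2.76659006e+01, -1.28731067e-04,
        1.03563609e-02,  1.44766641e-06]), 'position': array([0.14820582, 0.60632028, 0.23001564]), 'orientation': array([-1.6412829 ,  1.56846658, -1.8810211 ]), 'ft_force': array([-0.42787621, -0.23562927,  0.55305972]), 'moment': array([-0.02297218,  0.00181078, -0.00887275]), 'gripper_width': 1.000701284984748}
top [[502.8, 0.0, 285.6], [0.0, 502.8, 217.2], [0.0, 0.0, 1.0]] [[0.004, -0.994, 0.113, 0.392], [-1.0, -0.003, 0.009, -0.075], [-0.009, -0.113, -0.994, 1.491], [0.0, 0.0, 0.0, 1.0]]
scene [[476.0, 0.0, 278.4], [0.0, 476.0, 215.7], [0.0, 0.0, 1.0]] [[-0.641, 0.475, -0.603, 1.145], [0.767, 0.406, -0.497, 0.435], [0.009, -0.781, -0.624, 0.733], [0.0, 0.0, 0.0, 1.0]]
```

View pics/top0.png

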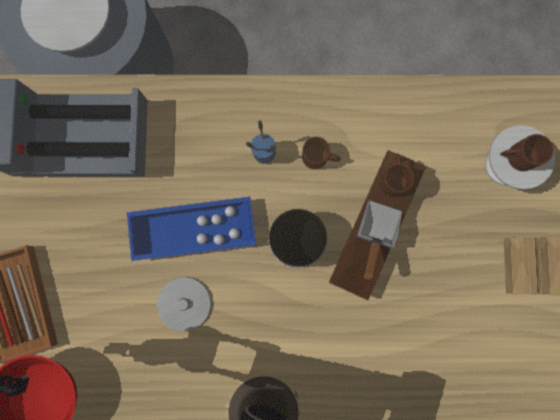

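View pics/scene0.png

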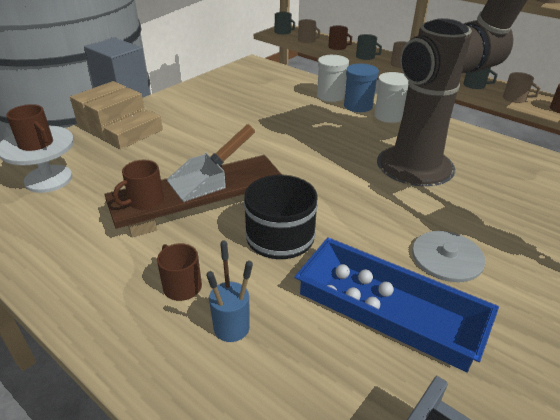

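The top view shows the tray around (192,228), with its balls on the right at (200-235, 210-240) and tray +x pointing toward image right. The barrel is at (298,238), the scoop bowl at (381,223) and the handle end at (372,275). Mug A is at (399,178).

```bash
cat > h.py <<'E'
import numpy as np, cv2
def cloud(c):
    z=c["range_z"]; v,u=np.indices(z.shape); K=c["camera_matrix"]
    P=np.stack([(u-K[0,2])/K[0,0]*z,(v-K[1,2])/K[1,1]*z,z],-1)
    return P@c["T"][:3,:3].T+c["T"][:3,3]
def ray(c,u,v,h):
    d=c["T"][:3,:3]@np.linalg.solve(c["camera_matrix"],[u,v,1]); o=c["T"][:3,3]
    return o+d*(h-o[2])/d[2]
def hsv(c): return cv2.cvtColor(np.ascontiguousarray(c["image"]),cv2.COLOR_RGB2HSV)
def blobs(m,amin):
    n,l,s,ce=cv2.connectedComponentsWithStats(m.astype(np.uint8),connectivity=4)
    return [(l==i,s[i],ce[i]) for i in range(1,n) if s[i,4]>=amin]
def rect(p):
    (c,s,a)=cv2.minAreaRect(p.astype(np.float32)); return np.round(c,4),np.round(s,4),round(a,1)
E
python3 - <<'E'
from h import *
c=dict(np.load("top0.npz")); P=cloud(c); H=hsv(c); x,y,z=P[...,0],P[...,1],P[...,2]
print("bench z",np.median(z[300:340,300:350]))
blue=(H[...,0]>105)&(H[...,0]<130)&(H[...,1]>120)
for m,s,ce in blobs(blue,300):
    hi=m&(z>.045); print("blue",s,rect(P[hi][:,:2]),"zmax",z[m].max())
    if s[4]>2000:
        tr=s; pts=P[m&(z<.012)]; print("floor",rect(pts[:,:2]),np.median(pts[:,2]))
u0,v0,w,h=tr[:4]
roi=np.zeros(z.shape,bool); roi[v0:v0+h,u0:u0+w]=1
for m,s,ce in blobs(roi&(H[...,1]<70)&(H[...,2]>110),15): print("ball",ce.round(1),s[4],ray(c,*ce,.019).round(4))
bar=(z>.112)&(z<.128)&(abs(x-.36)<.12)&(abs(y+.11)<.12); q=P[bar][:,:2]
A=np.c_[2*q,np.ones(len(q))]; s=np.linalg.lstsq(A,(q**2).sum(1),rcond=None)[0]; print("barrel",s[:2],np.sqrt(s[2]+s[:2]@s[:2]))
bd=(z>.055)&(z<.069)&(y<-.15)&(y>-.5)&(x<.7)&(x>.1); b=max(blobs(bd,100),key=lambda t:t[1][4])[0]
print("board",rect(P[b][:,:2]),np.median(z[b]))
near=cv2.dilate(b.astype(np.uint8),np.ones((25,25)))>0
steel=near&(H[...,1]<70)&(H[...,2]>90)&(z>.06)
for m,s,ce in blobs(steel,60):
    print("steel",s,rect(P[m][:,:2]),"low",rect(P[m&(z<.075)][:,:2]))
hd=near&(z>.11)&(z<.2)
for m,s,ce in blobs(hd,20): print("high",s,P[m].mean(0).round(4),rect(P[m][:,:2]),z[m].min(),z[m].max())
from plant import bot; from scipy.spatial.transform import Rotation as R
print(R.from_euler("xyz",bot.observe()["orientation"]).as_matrix().round(3))
E
```

```text
bench z -0.0001722102154527727
blue [ 128  198  128   62 4175] (array([0.5173, 0.1556]), array([0.4823, 0.2074]), 84.7) zmax 1.491338680950567
floor (array([0.5241, 0.2109]), array([0.111 , 0.2815]), 7.6) 0.004390292442613353
ball [182.5 204.2] 158 [0.5967 0.2438 0.019 ]
ball [228.5 210.9] 62 [0.5773 0.1071 0.019 ]
ball [214.9 218.8] 70 [0.5538 0.1467 0.019 ]
ball [200.7 220.3] 68 [0.5491 0.1886 0.019 ]
ball [232.7 232.9] 67 [0.5122 0.0935 0.019 ]
ball [200.5 238.2] 68 [0.4962 0.1881 0.019 ]
ball [217.3 239.2] 71 [0.4934 0.1385 0.019 ]
ball [129.1 247.2] 40 [0.4691 0.3973 0.019 ]
barrel [ 0.49145535 -0.09478486] 0.07627313873675612
board (array([ 0.5335, -0.3232]), array([0.1205, 0.4144]), 65.7) 0.06510095024501505
steel [ 357  201   45   47 1187] (array([ 0.4628, -0.2516]), array([0.1385, 0.3543]), 43.2) low (array([ 0.5409, -0.3282]), array([0.0997, 0.105 ]), 71.8)
high [382 155  32  40 384] [ 0.6582 -0.3687  0.1373] (array([ 0.6609, -0.3738]), array([0.0793, 0.0999]), 57.2) 0.11046690027287553 0.1587880021121062
high [364 238  26  43 408] [ 0.4366 -0.2934  0.1533] (array([ 0.4387, -0.29  ]), array([0.0559, 0.1172]), 57.0) 0.11018116113481802 0.18982392073882526
[[-0.001  0.238  0.971]
 [-0.002  0.971 -0.238]
 [-1.    -0.002 -0.   ]]
```

```bash
python3 - <<'E'
from h import *
c=dict(np.load("top0.npz")); P=cloud(c); H=hsv(c); x,y,z=P[...,0],P[...,1],P[...,2]; ok=c["range_z"]>.1
blue=(H[...,0]>105)&(H[...,0]<130)&(H[...,1]>120)&ok
m=max(blobs(blue,300),key=lambda t:t[1][4])[0]
for lo,hi in((.04,.06),(.047,.06),(.05,.056)): print("rim",rect(P[m&(z>lo)&(z<hi)][:,:2]))
fl=m&(z<.008); r=cv2.minAreaRect(P[fl][:,:2].astype(np.float32)); print("floor",r)
cn=cv2.findContours(m.astype(np.uint8),0,2)[0]; cn=max(cn,key=cv2.contourArea)[:,0]
print("rim rays",rect(np.array([ray(c,*p,.054)[:2] for p in cn])))
n=ok&(y<-.18)&(y>-.42)&(x>.3)&(x<.6)
st=n&(H[...,1]<70)&(z>.064)&(z<.125); st=max(blobs(st,60),key=lambda t:t[1][4])[0]
f=st&(z<.0725); print("bowl floor",rect(P[f][:,:2]),np.median(z[f])); print("bowl all",rect(P[st][:,:2]))
hd=n&(H[...,1]>90)&(z>.115)
b=max(blobs(hd,20),key=lambda t:t[1][4])[0]; p=P[b]; 
print("handle",p.mean(0),rect(p[:,:2]),p[:,2].min(),p[:,2].max())
d=np.linalg.svd(p-p.mean(0))[2][0]; print("dir",d,np.degrees(np.arctan2(d[1],d[0])),"vert",np.degrees(np.arcsin(d[2])))
bi=cv2.findContours(b.astype(np.uint8),0,2)[0][0][:,0]; print("px",cv2.minAreaRect(bi))
E
```

```text
rim (array([0.5218, 0.2108]), array([0.1386, 0.3566]), 7.8)
rim (array([0.5218, 0.2108]), array([0.1386, 0.3566]), 7.8)
rim (array([0.5223, 0.2107]), array([0.1377, 0.3568]), 7.5)
floor ((0.5244072079658508, 0.21046316623687744), (0.11072622239589691, 0.2796032726764679), 7.3990254402160645)
rim rays (array([0.5218, 0.2101]), array([0.1377, 0.3556]), 7.6)
bowl floor (array([ 0.5358, -0.3304]), array([0.1097, 0.1143]), 71.1) 0.06781863918345321
bowl all (array([ 0.5329, -0.3298]), array([0.1094, 0.1202]), 72.0)
handle [ 0.42750392 -0.28980673  0.15944201] (array([ 0.4292, -0.2913]), array([0.0231, 0.1021]), 72.2) 0.11944598907369075 0.18982392073882526
dir [-0.82835414  0.26941615  0.49116633] 161.98326147787458 vert 29.417270066611835
px ((371.40850830078125, 261.0596923828125), (9.270471572875977, 37.648414611816406), 11.888657569885254)
```

```bash
python3 - <<'E'
import cv2;i=cv2.imread("pics/top0.png")[140:310,310:450]
cv2.imwrite("pics/c1.png",cv2.resize(i,None,fx=3.5,fy=3.5,interpolation=2))
E
```

```text
(no output)
```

View pics/c1.png

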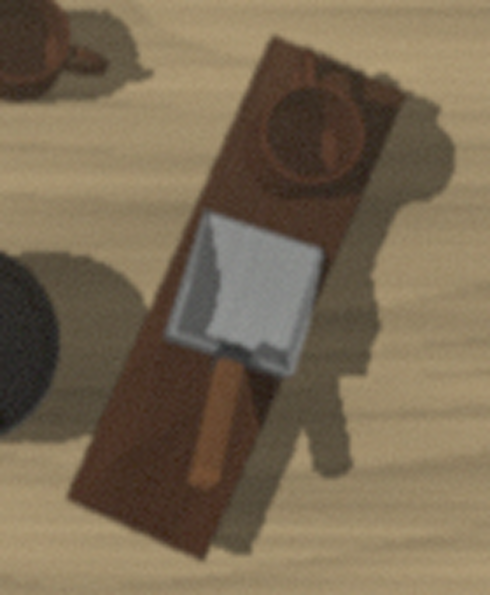

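The scoop's yaw is about -18°, with its grip point near (0.428, -0.291, 0.147). The tray centre is (0.522, 0.2105) at yaw -82.4°, and the barrel is at (0.491, -0.095). I'll move the gripper over the scoop handle first.

>>> {"op": "carry_out", "data": {"series": [[3.5,-3.9,0,0,0,-0.0092,1],[3.5,-3.9,0,0,0,-0.0092,1],[3.5,-3.9,0,0,0,-0.0092,1],[3.5,-3.9,0,0,0,-0.0092,1],[3.5,-3.9,0,0,0,-0.0092,1],[3.5,-3.9,0,0,0,-0.0092,1],[3.5,-3.9,0,0,0,-0.0092,1],[3.5,-3.9,0,0,0,-0.0092,1]]}}

```text
t: 0.9
position: [0.4163, 0.3076, 0.231]
orientation: [-2.486, 1.57, -2.799]
ft_force: [0.3, 1.1, 0.4]
gripper_width: 0.996
```

>>> {"op": "carry_out", "data": {"series": [[0,-4.5,0,0,0,0,1],[0,-4.5,0,0,0,0,1],[0,-4.5,0,0,0,0,1],[0,-4.5,0,0,0,0,1],[0,-4.5,0,0,0,0,1],[0,-4.5,0,0,0,0,1],[0,-4.5,0,0,0,0,1],[0,-4.5,0,0,0,0,1]]}}

```text
t: 1.7
position: [0.415, -0.0522, 0.2311]
orientation: [0.873, 1.571, 0.56]
ft_force: [-0.0, 0.7, 0.1]
gripper_width: 0.999
```

>>> {"op": "carry_out", "data": {"series": [[0,-4.5,0,0,0,0,1],[0,-4.5,0,0,0,0,1],[0,-4.5,0,0,0,0,1],[0,-4.5,0,0,0,0,1],[0,-3.5,0,0,0,0,1],[0,-1.1,0,0,0,0,1],[0,0,0,0,0,0,1],[0,0,0,0,0,0,1]]}}

```text
t: 2.5
position: [0.4152, -0.2753, 0.2307]
orientation: [2.423, 1.569, 2.11]
ft_force: [-0.0, -0.2, 0.1]
gripper_width: 1.002
```

>>> {"op": "carry_out", "data": {"series": [[1.3,-1.6,-2.0,0,0,0,1],[0,0,-2.0,0,0,0,1],[0,0,-2.0,0,0,0,1],[0,0,-2.0,0,0,0,1],[0,0,-1.2,0,0,0,1],[0,0,-0.9,0,0,0,1],[0,0,0,0,0,0,1],[0,0,0,0,0,0,1]]}}

```text
t: 3.3
position: [0.4291, -0.2925, 0.1308]
orientation: [-0.274, 1.57, -0.587]
ft_force: [0.1, 0.5, -0.3]
gripper_width: 1.001
```

```bash
python3 - <<'E'
from plant import bot, eyes
import cv2,numpy as np
o=bot.observe();print(o["position"],o["qpos"].round(2))
a=[eyes.capture(n)["image"][:,:,::-1] for n in("wrist","scene")]
cv2.imwrite("pics/w1.png",cv2.resize(np.hstack([a[0],a[1]]),(800,300)))
E
```

```text
[ 0.42911758 -0.29247414  0.13081424] [-0.68  0.23  1.96  0.    0.95 -1.94]
```

View pics/w1.png

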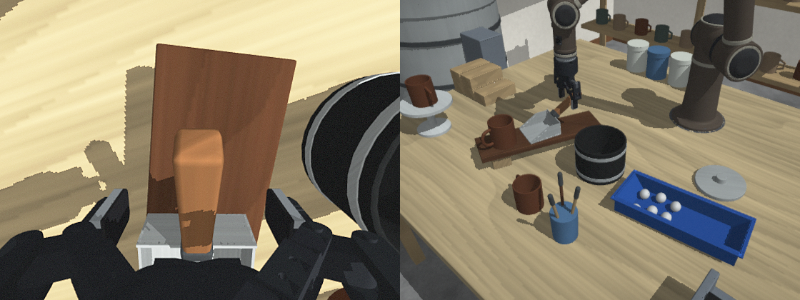

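The handle at (200,190) lies centred between the fingers at (105,215) and (300,215), and it's aligned with them. I'll close and lift slightly.

>>> {"op": "carry_out", "data": {"series": [[0,0,0,0,0,0,0.4],[0,0,0,0,0,0,0.15],[0,0,0,0,0,0,0],[0,0,0,0,0,0,0],[0,0,0,0,0,0,0],[0,0,0,0,0,0,0],[0,0,0,0,0,0,0],[0,0,0,0,0,0,0]], "newtons": 90}}

```text
t: 4.2
position: [0.4286, -0.2927, 0.1306]
orientation: [-1.836, 1.571, -2.15]
ft_force: [-2.0, -0.1, 4.2]
gripper_width: 0.241
```

>>> {"op": "carry_out", "data": {"series": [[0,0,1,0,0,0,0],[0,0,2,0,0,0,0],[0,0,3,0,0,0,0],[0,0,3,0,0,0,0],[0,0,3,0,0,0,0],[0,0,0,0,0,0,0]]}}

```text
t: 4.8
position: [0.4313, -0.2945, 0.2551]
orientation: [-0.341, 1.561, -0.655]
ft_force: [-0.0, -1.3, -1.3]
gripper_width: 0.243
```

```bash
python3 - <<'E'
from plant import bot, eyes
import cv2,numpy as np
from h import *
o=bot.observe();print(o["position"],o["orientation"],o["ft_force"],o["moment"])
c=eyes.capture("top");np.savez("top1.npz",**c)
P=cloud(c); H=hsv(c); z=P[...,2]; x,y=P[...,0],P[...,1]; ok=c["range_z"]>.1
n=ok&(y<-.2)&(y>-.42)&(x>.42)&(x<.65)&(H[...,1]<70)&(z>.15)&(z<.25)
for m,s,ce in blobs(n,60):
    q=P[m]; print(s,rect(q[:,:2]),q.mean(0))
    f=q[q[:,2]<.202]; 
    A=np.c_[q[:,:2],np.ones(len(q))]; k=q
    for _ in range(8):
        A=np.c_[k[:,:2],np.ones(len(k))]; r=np.linalg.lstsq(A,k[:,2],rcond=None)[0]
        e=q[:,2]-np.c_[q[:,:2],np.ones(len(q))]@r; k=q[e<max(.004,0)]
    print("floor plane",r,len(k),"slope deg along yaw-18:",np.degrees(np.arctan(r[:2]@[.951,-.309])),"side",np.degrees(np.arctan(r[:2]@[.309,.951])))
    print("floor z at .533,-.326",r@[.533,-.326,1])
cv2.imwrite("pics/t1.png",np.hstack([c["image"][120:320,300:500,::-1].repeat(2,0).repeat(2,1),cv2.resize(eyes.capture("scene")["image"][30:230,:250,::-1],(400,400))]))
E
```

```text
[ 0.43125794 -0.29447978  0.25507321] [-0.34143475  1.56109145 -0.65466127] [-0.01753438 -1.30037049 -1.32454843] [-0.05036666  0.13478329 -0.03144038]
[ 364  193   50   44 1235] (array([ 0.538 , -0.3289]), array([0.1009, 0.1117]), 71.6) [ 0.54984401 -0.32531444  0.19659877]
floor plane [ 0.00661319 -0.00155225  0.1882764 ] 957 slope deg along yaw-18: 0.38781694151087115 side 0.032502907440197175
floor z at .533,-.326 0.1923072624383956
```

View pics/t1.png

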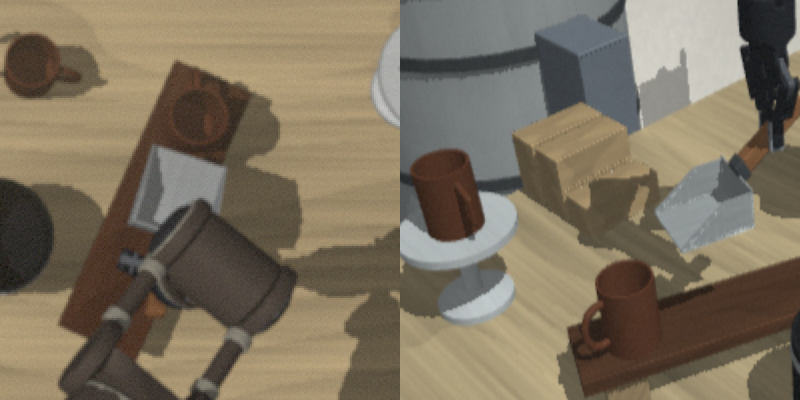

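The scoop is held level: floor slope is 0.4°, the underside is 65.4 mm below the TCP, and its origin is 111 mm ahead of the TCP with no lateral offset. Next I'll carry it to the empty half of the tray.

>>> {"op": "carry_out", "data": {"series": [[0.44,4.25,0,0,0,-0.1124,0],[0.44,4.25,0,0,0,-0.1124,0],[0.44,4.25,0,0,0,-0.1124,0],[0.44,4.25,0,0,0,-0.1124,0],[0.44,4.25,0,0,0,-0.1124,0],[0.44,4.25,0,0,0,-0.1124,0],[0.44,4.25,0,0,0,-0.1124,0],[0.44,4.25,0,0,0,-0.1124,0]]}}

```text
t: 5.7
position: [0.4619, 0.0493, 0.2475]
orientation: [-2.042, 1.566, 3.023]
ft_force: [0.7, 0.1, -1.7]
gripper_width: 0.245
```

>>> {"op": "carry_out", "data": {"series": [[0.44,4.25,0,0,0,-0.1124,0],[0.44,4.25,0,0,0,-0.1124,0],[0.44,4.25,0,0,0,0,0],[0.44,4.25,0,0,0,0,0],[0.44,4.25,0,0,0,0,0],[0.44,4.25,0,0,0,0,0],[0.44,4.25,0,0,0,0,0],[0.44,4.25,0,0,0,0,0]]}}

```text
t: 6.5
position: [0.4975, 0.3886, 0.2467]
orientation: [-1.228, 1.566, -2.665]
ft_force: [1.4, -1.0, -2.0]
gripper_width: 0.244
```

>>> {"op": "carry_out", "data": {"series": [[0,0,-1,0,0,0,0],[0,0,-1,0,0,0,0],[0,0,-1,0,0,0,0],[0,0,0,0,0,0,0],[0,0,0,0,0,0,0]]}}

```text
t: 7.0
position: [0.4987, 0.386, 0.2193]
orientation: [-1.114, 1.569, -2.552]
ft_force: [0.4, 0.1, -2.2]
gripper_width: 0.243
```

```bash
cat > st.py <<'E'
from plant import bot
from scipy.spatial.transform import Rotation as R
import numpy as np
o=bot.observe(); M=R.from_euler("xyz",o["orientation"]).as_matrix()
a=-M[:,0]; yy=M[:,1]; sx=np.cross(yy,a)
print("t",o["t"],"pos",o["position"].round(4),"scoop yaw",np.degrees(np.arctan2(sx[1],sx[0])).round(2),"nose-up deg",np.degrees(np.arcsin(sx[2])).round(2),"roll",np.degrees(np.arcsin(yy[2])).round(2))
print("q",o["qpos"].round(2),"F",o["ft_force"].round(1),"M",o["moment"].round(2),"g",round(o["gripper_width"],3))
d=o["position"][:2]-[.522,.2105]; u=np.array([.132,-.991]); print("tcp tray tx,ty",(d@u).round(4),(d@[.991,.132]).round(4))
E
python3 st.py
```

```text
t 7.0 pos [0.4987 0.386  0.2193] scoop yaw -82.44 nose-up deg 0.05 roll -0.1
q [0.59 0.33 1.63 0.   1.18 0.46] F [ 0.4  0.1 -2.2] M [ 0.18 -0.06  0.  ] g 0.243
tcp tray tx,ty -0.177 0.0001
```

```bash
python3 - <<'E'
from plant import bot, eyes
from h import *
c=eyes.capture("top")
P=cloud(c); H=hsv(c); z=P[...,2]; x,y=P[...,0],P[...,1]; ok=c["range_z"]>.1
n=ok&(y<.36)&(y>.15)&(x>.42)&(x<.65)&(H[...,1]<90)&(z>.1)&(z<.22)
for m,s,ce in blobs(n,100):
    q=P[m]; d=q[:,:2]-[.522,.2105]; tx=d@[.132,-.991]; ty=d@[.991,.132]
    print(s,rect(q[:,:2]),"tx",np.percentile(tx,[0,1,99,100]).round(4),"ty",np.percentile(ty,[0,1,99,100]).round(4),np.percentile(q[:,2],[1,50,99]))
    f=tx>tx.max()-.015; print("front ty",ty[f].min(),ty[f].max())
E
```

```text
[ 126  208   56   42 1843] (array([0.5118, 0.2843]), array([0.1011, 0.1295]), 7.2) tx [-0.1393 -0.1223 -0.011  -0.0095] ty [-0.0509 -0.0504  0.0482  0.0501] [0.15036478 0.15731163 0.21596332]
front ty -0.05027731389705941 0.048195507176920435
```

>>> {"op": "carry_out", "data": {"series": [[0.3,0.04,-3,0.05,0.0066,0,0],[0,0,-3,0,0,0,0],[0,0,-3,0,0,0,0],[0,0,-2.5,0,0,0,0],[0,0,-1.5,0,0,0,0],[0,0,-0.9,0,0,0,0],[0,0,0,0,0,0,0],[0,0,0,0,0,0,0]]}}

```text
t: 7.85
position: [0.5031, 0.3884, 0.0826]
orientation: [3.097, 1.519, 1.659]
ft_force: [0.3, 0.1, -2.0]
gripper_width: 0.244
```

>>> {"op": "carry_out", "data": {"series": [[0,0,-0.1,0,0,0,0],[0,0,0,0,0,0,0]]}}

```text
t: 8.05
position: [0.5028, 0.3884, 0.0816]
orientation: [3.098, 1.519, 1.66]
ft_force: [-0.1, 0.5, -1.6]
gripper_width: 0.243
```

```bash
python3 st.py
```

```text
t 8.05 pos [0.5028 0.3884 0.0816] scoop yaw -82.34 nose-up deg -2.95 roll 0.13
q [0.57 0.48 1.72 0.06 0.91 0.4 ] F [-0.1  0.5 -1.6] M [ 0.13  0.03 -0.  ] g 0.243
tcp tray tx,ty -0.1789 0.0045
```

>>> {"op": "carry_out", "data": {"series": [[0,0,-0.1,0,0,0,0],[0,0,-0.1,0,0,0,0],[0,0,-0.1,0,0,0,0],[0,0,0,0,0,0,0]]}}

```text
t: 8.45
position: [0.5022, 0.3881, 0.0777]
orientation: [3.131, 1.52, 1.694]
ft_force: [-0.3, 0.1, -0.2]
gripper_width: 0.242
```

>>> {"op": "carry_out", "data": {"series": [[0,0,-0.1,0,0,0,0],[0,0,0,0,0,0,0]]}}

```text
t: 8.65
position: [0.5023, 0.3884, 0.077]
orientation: [3.125, 1.52, 1.688]
ft_force: [-0.2, 2.1, 3.0]
gripper_width: 0.241
```

>>> {"op": "carry_out", "data": {"series": [[0,0,-0.05,0,0,0,0],[0,0,0,0,0,0,0]]}}

```text
t: 8.85
position: [0.5025, 0.3886, 0.0767]
orientation: [3.117, 1.519, 1.68]
ft_force: [-1.2, 2.9, 4.7]
gripper_width: 0.245
```

>>> {"op": "carry_out", "data": {"series": [[0.11,-0.89,0,0,0,0,0],[0.11,-0.89,0,0,0,0,0],[0.11,-0.89,0,0,0,0,0],[0.11,-0.89,0,0,0,0,0],[0.11,-0.89,0,0,0,0,0],[0.11,-0.89,0,0,0,0,0],[0.11,-0.89,0,0,0,0,0],[0.11,-0.89,0,0,0,0,0]]}}

```text
t: 9.65
position: [0.5117, 0.3166, 0.0766]
orientation: [3.1, 1.519, 1.662]
ft_force: [-1.3, 4.4, 6.2]
gripper_width: 0.242
```

>>> {"op": "carry_out", "data": {"series": [[0.08,-0.6,0,0,0,0,0],[0.08,-0.6,0,0,0,0,0],[0.08,-0.6,0,0,0,0,0],[0.08,-0.6,0,0,0,0,0],[0.08,-0.6,0,0,0,0,0],[0.08,-0.6,0,0,0,0,0],[0,0,0,0,0,0,0]]}}

```text
t: 10.35
position: [0.5165, 0.2801, 0.0765]
orientation: [3.105, 1.52, 1.667]
ft_force: [0.6, 4.4, 5.8]
gripper_width: 0.243
```

```bash
python3 st.py; python3 - <<'E'
from plant import eyes
import cv2,numpy as np
a=eyes.capture("top")["image"][170:290,110:310,::-1]; b=eyes.capture("scene")["image"][220:380,280:520,::-1]
cv2.imwrite("pics/t2.png",np.hstack([cv2.resize(a,(400,300)),cv2.resize(b,(400,300))]))
E
```

```text
t 10.35 pos [0.5165 0.2801 0.0765] scoop yaw -82.38 nose-up deg -2.92 roll 0.11
q [0.4  0.42 1.84 0.06 0.87 0.22] F [0.6 4.4 5.8] M [-0.12  0.07 -0.01] g 0.243
tcp tray tx,ty -0.0697 0.0037
```

View pics/t2.png

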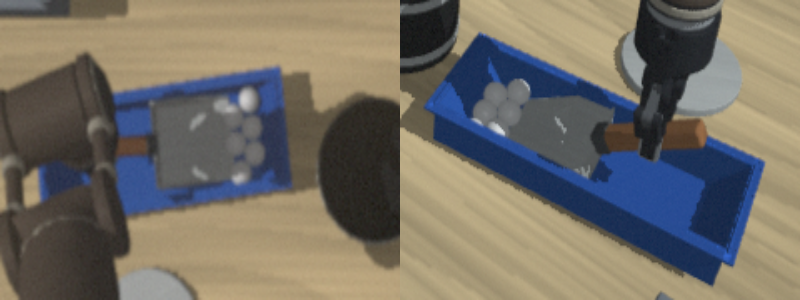

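All six balls are gathered at the lip, in the top crop near (220-260, 100-180). I'll continue to the end slope.

>>> {"op": "carry_out", "data": {"series": [[0.06,-0.5,0,0,0,0,0],[0.06,-0.5,0,0,0,0,0],[0.06,-0.5,0,0,0,0,0],[0.06,-0.5,0,0,0,0,0],[0.06,-0.5,0,0,0,0,0],[0.06,-0.5,0,0,0,0,0],[0.05,-0.4,0,0,0,0,0],[0,0,0,0,0,0,0]]}}

```text
t: 11.25
position: [0.5212, 0.2471, 0.0769]
orientation: [3.072, 1.518, 1.635]
ft_force: [0.6, 6.2, 5.4]
gripper_width: 0.239
```

```bash
python3 st.py; python3 - <<'E'
from plant import eyes
import cv2,numpy as np
a=eyes.capture("top")["image"][170:290,110:310,::-1]; b=eyes.capture("scene")["image"][220:380,280:520,::-1]
cv2.imwrite("pics/t3.png",np.hstack([cv2.resize(a,(400,300)),cv2.resize(b,(400,300))]))
E
```

```text
t 11.25 pos [0.5212 0.2471 0.0769] scoop yaw -82.38 nose-up deg -2.99 roll 0.21
q [0.34 0.4  1.86 0.07 0.86 0.16] F [0.6 6.2 5.4] M [ 0.31 -0.05  0.09] g 0.239
tcp tray tx,ty -0.0364 0.004
```

View pics/t3.png

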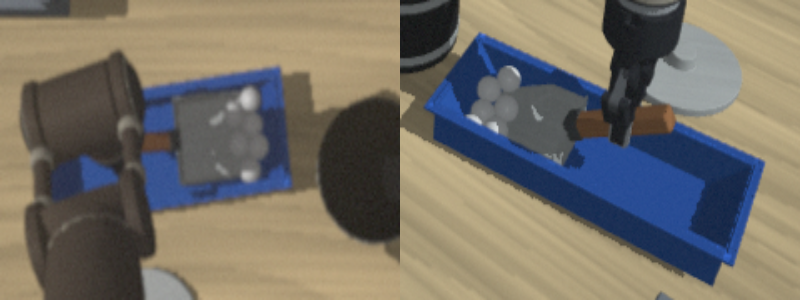

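The lip is at the floor's end and the balls lie on or just before it. I'll tilt nose-up while the lip follows the slope, then lift.

>>> {"op": "carry_out", "data": {"series": [[0.04,-0.27,-0.4,-0.0605,-0.0081,0,0],[0.04,-0.27,-0.4,-0.0605,-0.0081,0,0],[0.04,-0.27,-0.4,-0.0605,-0.0081,0,0],[0.04,-0.27,-0.3,-0.0605,-0.0081,0,0],[0.03,-0.27,-0.3,-0.0605,-0.0081,0,0],[0.03,-0.27,-0.3,-0.0605,-0.0081,0,0],[0,0,0,0,0,0,0],[0,0,0,0,0,0,0]]}}

```text
t: 12.15
position: [0.521, 0.231, 0.0534]
orientation: [-0.005, 1.258, -1.442]
ft_force: [-1.5, 5.3, -3.0]
gripper_width: 0.243
```

```bash
python3 st.py; python3 - <<'E'
from plant import eyes
import cv2,numpy as np
a=eyes.capture("top")["image"][170:290,110:310,::-1]; b=eyes.capture("scene")["image"][220:380,280:520,::-1]
cv2.imwrite("pics/t4.png",np.hstack([cv2.resize(a,(400,300)),cv2.resize(b,(400,300))]))
E
```

```text
t 12.15 pos [0.521  0.231  0.0534] scoop yaw -82.33 nose-up deg 17.93 roll -0.09
q [ 0.5   0.51  1.79 -0.35  0.99  0.58] F [-1.5  5.3 -3. ] M [ 1.42  0.33 -0.01] g 0.243
tcp tray tx,ty -0.0205 0.0017
```

View pics/t4.png

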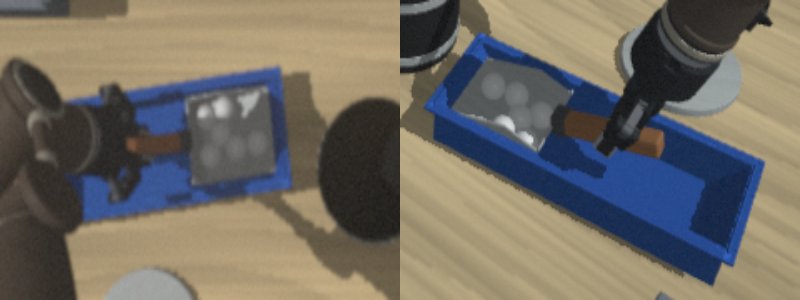

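The bowl holds what look like all six balls, in the top crop around (200-262, 105-165). I'll lift, then move over the barrel with a gentle ramp.

>>> {"op": "carry_out", "data": {"series": [[0,0.3,0.7,0,0,0,0],[0,0,1.5,0,0,0,0],[0,0,2.5,0,0,0,0],[0,0,3,0,0,0,0],[0,0,3,0,0,0,0],[0,0,3,0,0,0,0],[0,0,2,0,0,0,0],[0,0,1,0,0,0,0]]}}

```text
t: 13.05
position: [0.523, 0.2329, 0.2252]
orientation: [0.012, 1.256, -1.426]
ft_force: [0.3, 0.1, -4.6]
gripper_width: 0.245
```

>>> {"op": "carry_out", "data": {"series": [[-0.37,-0.95,0,0,0,0,0],[-0.73,-1.87,0,0,0,0,0],[-1.1,-2.85,0,0,0,0,0],[-1.1,-2.85,0,0,0,0,0],[-1.1,-2.85,0,0,0,0,0],[-0.73,-1.9,0,0,0,0,0],[-0.37,-1.0,0,0,0,0,0],[0,0,0,0,0,0,0]]}}

```text
t: 13.85
position: [0.4651, 0.089, 0.2205]
orientation: [-0.01, 1.255, -1.45]
ft_force: [-0.3, 0.1, -4.9]
gripper_width: 0.242
```

```bash
python3 st.py; python3 - <<'E'
from plant import eyes
import cv2,numpy as np
a=eyes.capture("top"); np.savez("top5.npz",**a); a=a["image"][150:300,140:340,::-1]; b=eyes.capture("scene")["image"][120:280,200:440,::-1]
cv2.imwrite("pics/t5.png",np.hstack([cv2.resize(a,(400,300)),cv2.resize(b,(400,300))]))
E
```

```text
t 13.85 pos [0.4651 0.089  0.2205] scoop yaw -82.43 nose-up deg 18.12 roll -0.19
q [ 0.3   0.08  1.97 -0.34  1.18  0.31] F [-0.3  0.1 -4.9] M [0.82 0.12 0.01] g 0.242
tcp tray tx,ty 0.1128 -0.0725
```

View pics/t5.png

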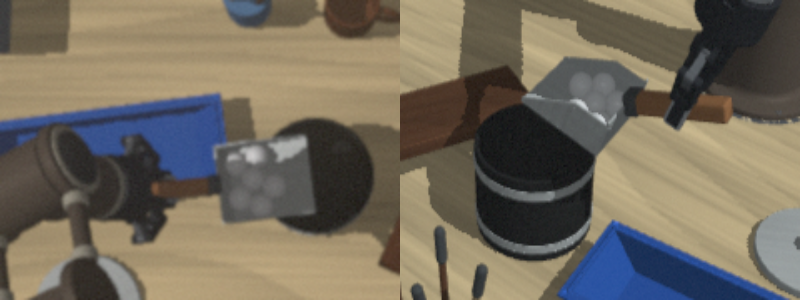

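The balls sit against the back wall and the lip is over the barrel's centre. Now I'll tip.

>>> {"op": "carry_out", "data": {"series": [[0.06,-0.29,0.03,0.0605,0.0081,0,0],[0.06,-0.29,0.03,0.0605,0.0081,0,0],[0.06,-0.29,0.03,0.0605,0.0081,0,0],[0.06,-0.29,0.03,0.0605,0.0081,0,0],[0.06,-0.29,0.03,0.0605,0.0081,0,0],[0.06,-0.29,0.03,0.0605,0.0081,0,0],[0.06,-0.29,0.03,0.0605,0.0081,0,0],[0.06,-0.29,0.03,0.0605,0.0081,0,0]]}}

```text
t: 14.75
position: [0.4722, 0.0678, 0.2243]
orientation: [-3.141, 1.397, 1.707]
ft_force: [0.2, -0.5, -4.5]
gripper_width: 0.244
```

>>> {"op": "carry_out", "data": {"series": [[0.11,-0.82,0.61,0.065,0.0086,0,0],[0.11,-0.82,0.61,0.065,0.0086,0,0],[0.11,-0.82,0.61,0.065,0.0086,0,0],[0.11,-0.82,0.61,0.065,0.0086,0,0],[0.11,-0.82,0.61,0.065,0.0086,0,0],[0.11,-0.82,0.61,0.065,0.0086,0,0],[0.11,-0.82,0.61,0.065,0.0086,0,0],[0.11,-0.82,0.61,0.065,0.0086,0,0]]}}

```text
t: 15.55
position: [0.4814, 0.0009, 0.2732]
orientation: [3.139, 0.875, 1.705]
ft_force: [-0.2, -0.3, -2.1]
gripper_width: 0.242
```

>>> {"op": "carry_out", "data": {"series": [[0,0,0,0,0,0,0],[0,0,0,0,0,0,0],[0,0,0,0,0,0,0],[0,0,0,0,0,0,0]]}}

```text
t: 15.95
position: [0.4804, 0.0027, 0.2731]
orientation: [3.14, 0.875, 1.704]
ft_force: [-0.3, -0.0, -2.1]
gripper_width: 0.24
```

```bash
python3 st.py; python3 - <<'E'
from plant import eyes
import cv2,numpy as np
a=eyes.capture("top")["image"][150:300,140:340,::-1]; b=eyes.capture("scene")["image"][120:280,200:440,::-1]
cv2.imwrite("pics/t6.png",np.hstack([cv2.resize(a,(400,300)),cv2.resize(b,(400,300))]))
E
```

```text
t 15.95 pos [0.4804 0.0027 0.2731] scoop yaw -82.21 nose-up deg -39.87 roll 0.07
q [-0.45  0.19  1.85  0.56  1.54 -0.74] F [-0.3 -0.  -2.1] M [-0.52 -0.02  0.07] g 0.24
tcp tray tx,ty 0.2004 -0.0687
```

View pics/t6.png

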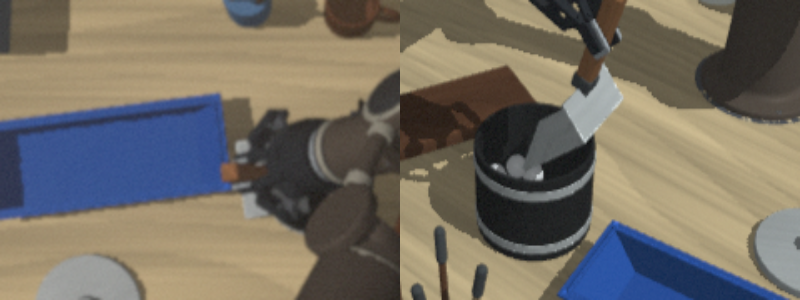

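The tray is empty, the wrist force is back to its empty-scoop value (-2.1 N), and the balls show inside the barrel at (495-540, 165). I'm heading back to the board.

>>> {"op": "carry_out", "data": {"series": [[0,0,2,0,0,0,0],[0,0,3,0,0,0,0],[0,0,3,0,0,0,0],[0,0,0,-0.138,-0.0187,0,0],[0,0,0,-0.138,-0.0187,0,0],[0,0,0,-0.138,-0.0187,0,0],[0,0,0,-0.138,-0.0187,0,0],[0,0,0,-0.138,-0.0187,0,0]]}}

```text
t: 16.85
position: [0.4804, 0.0024, 0.3544]
orientation: [0.878, 1.565, -0.559]
ft_force: [0.8, 0.4, -3.3]
gripper_width: 0.241
```

>>> {"op": "carry_out", "data": {"series": [[-0.65,-3.7,-0.6,0,0,0.14,0],[-0.65,-3.7,-0.6,0,0,0.14,0],[-0.65,-3.7,-0.6,0,0,0.14,0],[-0.65,-3.7,-0.6,0,0,0.14,0],[-0.65,-3.7,-0.6,0,0,0.14,0],[-0.65,-3.7,-0.6,0,0,0.14,0],[-0.65,-3.7,-0.6,0,0,0.14,0],[-0.65,-3.7,-0.6,0,0,0.14,0]]}}

```text
t: 17.65
position: [0.4278, -0.2944, 0.3047]
orientation: [2.032, 1.567, 1.722]
ft_force: [0.5, -0.2, -2.2]
gripper_width: 0.246
```

>>> {"op": "carry_out", "data": {"series": [[0,0,0,0,0,0,0],[0,0,0,0,0,0,0],[0,0,0,0,0,0,0],[0,0,0,0,0,0,0]]}}

```text
t: 18.05
position: [0.4289, -0.2928, 0.3053]
orientation: [1.823, 1.568, 1.508]
ft_force: [0.4, 0.0, -2.8]
gripper_width: 0.24
```

```bash
python3 st.py
```

```text
t 18.05 pos [ 0.4289 -0.2928  0.3053] scoop yaw -18.08 nose-up deg -0.03 roll 0.13
q [-0.68  0.04  1.8   0.    1.31 -1.94] F [ 0.4  0.  -2.8] M [0.01 0.13 0.01] g 0.24
tcp tray tx,ty 0.4865 -0.1587
```

```bash
python3 - <<'E'
from plant import eyes
from h import *
c=eyes.capture("top"); P=cloud(c); H=hsv(c); z=P[...,2]; x,y=P[...,0],P[...,1]; ok=c["range_z"]>.1
n=ok&(y<-.2)&(y>-.42)&(x>.42)&(x<.65)&(H[...,1]<70)&(z>.2)&(z<.3)
m=max(blobs(n,60),key=lambda t:t[1][4])[0]; q=P[m]; k=q
for _ in range(8):
    r=np.linalg.lstsq(np.c_[k[:,:2],np.ones(len(k))],k[:,2],rcond=None)[0]
    e=q[:,2]-np.c_[q[:,:2],np.ones(len(q))]@r; k=q[e<.004]
print(rect(q[:,:2]),"pitch",np.degrees(np.arctan(r[:2]@[.951,-.309])),"floor z",r@[.533,-.326,1])
r0=c["image"][200:280,260:345]; 
b=np.zeros(z.shape,bool); b[195:285,255:345]=1
bb=b&(H[...,1]<70)&(H[...,2]>100)&ok&(abs(x-.491)<.075)&(abs(y+.095)<.075)&(z<.11)
print("in-barrel bright",[(s[4],P[mm].mean(0).round(3)) for mm,s,ce in blobs(bb,8)])
E
```

```text
(array([ 0.5328, -0.3262]), array([0.1007, 0.1108]), 71.5) pitch -1.893665662243513 floor z 0.2387952150699993
in-barrel bright [(np.int32(40), array([ 0.534, -0.058,  0.037])), (np.int32(329), array([ 0.485, -0.143,  0.043])), (np.int32(8), array([ 0.419, -0.061,  0.059]))]
```

>>> {"op": "carry_out", "data": {"series": [[0,0,-3,-0.0102,-0.0314,0,0],[0,0,-4,0,0,0,0],[0,0,-4,0,0,0,0],[0,0,-3,0,0,0,0],[0,0,-2,0,0,0,0],[0,0,-0.8,0,0,0,0],[0,0,-0.3,0,0,0,0],[0,0,0,0,0,0,0]]}}

```text
t: 18.9
position: [0.4294, -0.2942, 0.1348]
orientation: [0.042, 1.537, -0.274]
ft_force: [0.2, 0.5, -2.4]
gripper_width: 0.243
```

>>> {"op": "carry_out", "data": {"series": [[0,0,-0.1,0,0,0,0],[0,0,0,0,0,0,0]]}}

```text
t: 19.1
position: [0.4294, -0.2947, 0.1343]
orientation: [0.029, 1.536, -0.288]
ft_force: [-0.5, 0.2, -1.9]
gripper_width: 0.243
```

```bash
python3 st.py
```

```text
t 19.1 pos [ 0.4294 -0.2947  0.1343] scoop yaw -18.14 nose-up deg 1.99 roll 0.06
q [-0.69  0.21  1.98  0.02  0.92 -1.96] F [-0.5  0.2 -1.9] M [0.04 0.24 0.02] g 0.243
tcp tray tx,ty 0.4884 -0.1584
```

>>> {"op": "carry_out", "data": {"series": [[0,0,-0.1,0,0,0,0],[0,0,-0.1,0,0,0,0],[0,0,0,0,0,0,0]]}}

```text
t: 19.4
position: [0.4285, -0.2941, 0.131]
orientation: [0.06, 1.538, -0.256]
ft_force: [0.4, 0.5, -2.2]
gripper_width: 0.241
```

>>> {"op": "carry_out", "data": {"series": [[0,0,-0.1,0,0,0,0],[0,0,0,0,0,0,0]]}}

```text
t: 19.6
position: [0.4286, -0.2941, 0.1304]
orientation: [0.061, 1.538, -0.256]
ft_force: [-1.8, 0.7, 1.5]
gripper_width: 0.241
```

>>> {"op": "carry_out", "data": {"series": [[0,0,-0.05,0,0,0,0],[0,0,0,0,0,0,0]]}}

```text
t: 19.8
position: [0.4285, -0.2941, 0.1303]
orientation: [0.061, 1.539, -0.255]
ft_force: [-3.5, 2.7, 6.1]
gripper_width: 0.242
```

The scoop is in contact with the board. I'll release and rise.

>>> {"op": "carry_out", "data": {"series": [[0,0,0,0,0,0,0.35],[0,0,0,0,0,0,0.6],[0,0,0,0,0,0,1],[0,0,0,0,0,0,1],[0,0,0,0,0,0,1],[0,0,0,0,0,0,1],[0,0,0,0,0,0,1]]}}

```text
t: 20.5
position: [0.4285, -0.2941, 0.1294]
orientation: [0.061, 1.538, -0.256]
ft_force: [0.6, 0.1, -0.5]
gripper_width: 0.994
```

>>> {"op": "carry_out", "data": {"series": [[0,0,1,0,0,0,1],[0,0,2,0,0,0,1],[0,0,3,0,0,0,1],[0,0,4,0,0,0,1],[-1,0,4,0,0,0,1],[-2,0,4,0,0,0,1],[-2,0,2,0,0,0,1]]}}

```text
t: 21.2
position: [0.3795, -0.2952, 0.3348]
orientation: [-0.038, 1.532, -0.353]
ft_force: [0.7, -0.7, -0.0]
gripper_width: 0.999
```

>>> {"op": "carry_out", "data": {"series": [[0,-4,0,0,0,0,1],[0,-4,0,0,0,0,1],[0,-4,0,0,0,0,1],[0,-4,0,0,0,0,1],[0,-4,0,0,0,0,1],[0,0,0,0,0,0,1],[0,0,0,0,0,0,1]]}}

```text
t: 21.9
position: [0.3781, -0.4943, 0.3293]
orientation: [0.097, 1.539, -0.221]
ft_force: [0.5, 0.6, -0.4]
gripper_width: 1.0
```

```bash
python3 st.py; python3 - <<'E'
from plant import eyes
from h import *
c=eyes.capture("top"); P=cloud(c); H=hsv(c); z=P[...,2]; x,y=P[...,0],P[...,1]; ok=c["range_z"]>.1
n=ok&(y<-.2)&(y>-.42)&(x>.42)&(x<.65)&(H[...,1]<70)&(z>.064)&(z<.125)
m=max(blobs(n,60),key=lambda t:t[1][4])[0]; q=P[m]; k=q
for _ in range(8):
    r=np.linalg.lstsq(np.c_[k[:,:2],np.ones(len(k))],k[:,2],rcond=None)[0]
    e=q[:,2]-np.c_[q[:,:2],np.ones(len(q))]@r; k=q[e<.004]
print(rect(q[:,:2]),"pitch",np.degrees(np.arctan(r[:2]@[.951,-.309])),"side",np.degrees(np.arctan(r[:2]@[.309,.951])),"floor z",r@[.533,-.326,1])
bar=ok&(z>.112)&(z<.128)&(abs(x-.49)<.1)&(abs(y+.095)<.1); q=P[bar][:,:2]
s=np.linalg.lstsq(np.c_[2*q,np.ones(len(q))],(q**2).sum(1),rcond=None)[0]; print("barrel",s[:2])
a=c["image"][:,:,::-1]; b=eyes.capture("scene")["image"][:,:,::-1]
cv2.imwrite("pics/t7.png",np.hstack([cv2.resize(a[130:330,110:440],(480,291)),cv2.resize(a[190:280,255:345],(291,291))]))
cv2.imwrite("pics/t8.png",b)
E
```

```text
t 21.9 pos [ 0.3781 -0.4943  0.3293] scoop yaw -18.22 nose-up deg 1.81 roll 0.18
q [-1.    0.22  1.55  0.02  1.35 -2.26] F [ 0.5  0.6 -0.4] M [-0.01  0.06 -0.01] g 1.0
tcp tray tx,ty 0.6795 -0.2356
(array([ 0.5301, -0.3293]), array([0.1094, 0.1258]), 71.5) pitch -0.23271229066742616 side 0.19982448814224735 floor z 0.06782669600380117
barrel [ 0.4917561  -0.09493542]
```

View pics/t7.png

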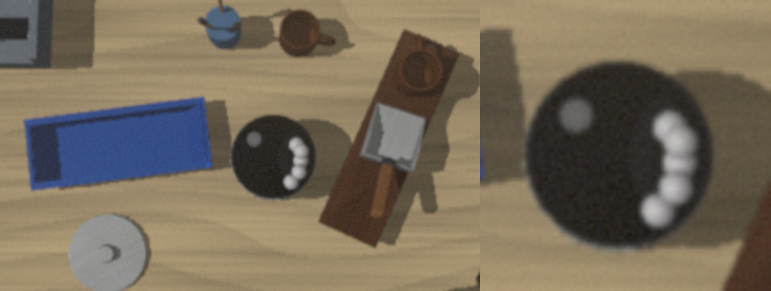

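View pics/t8.png

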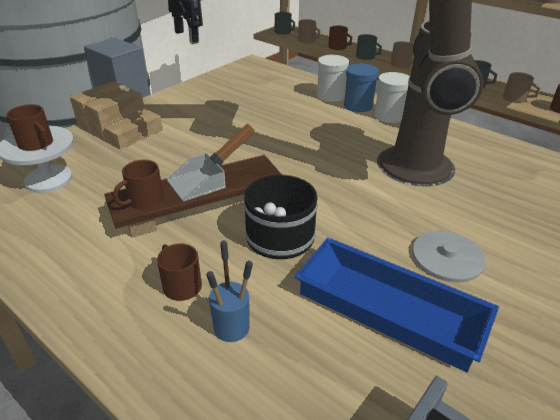

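The final views show all six balls in the barrel: five along its right wall and one at upper left. The tray and bench are clear, and the bystanders haven't moved. The scoop lies flat on the plank, open side up. I'm handing in.

```bash
python3 -c "
from plant import bot
print(bot.finish_job())"
```

```text
the job is handed in; nothing more can be done
None
```

All six balls are now in the mill barrel. I scooped them up in one pass, tipped them out with the lip just inside the barrel's mouth, and laid the scoop back in its original place on the ware board. The job was handed in at about 22 s on the robot's clock.

**Last checks:**
- **Balls:** six are visible in the barrel, and the tray and bench are clear.
- **Barrel:** it is upright and its centre is within about 0.5 mm of where it started.
- **Scoop:** the bowl floor is level to about 0.2° at 67.8 mm, the same height as at the start, so it lies flat on the plank with its open side up.
- **Mugs, brush pot and lid:** they look unmoved in the pictures; I did not measure them.

**What went differently:** the scoop slipped about 2° nose-down in the grip during scooping, and I corrected that before setting it down. No check failed.

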